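# Switch off the treat feeder and hold up the fullest tin

## Robot

A 6-joint arm with a two-finger parallel gripper is mounted at the origin on the work surface. World frame = base frame: x ahead of the robot, y to its left, z up, the work surface at z = 0. Lengths are in m, angles in rad, forces in N, time in s.
With the tool pointing down it reaches from about 0.425 to 0.925 m from the base axis. Payload 12.5 kg.
Tool frame: the origin (TCP) lies on the mounting face of the last link; the fingertips stand 173 mm ahead of it and the grasp point (between the pads) lies manip.hold_point_z ahead of it (manip.hold_point_z is the distance from the TCP to the grasp point, in m); z points along the fingers, y is the direction in which the jaws open and shut (so a half turn about z gives the same grasp; the last joint's range is limited). The gripper opens to 85 mm and grips with 20 to 120 N. Pads are 22 mm wide; open, the fingers measure 114 mm over their backs; the gripper's body (76 mm by 85 mm) begins 54 mm behind the grasp point. The pads swing forward as they close: fully open they stand 13 mm farther back than shut.
Start: joints at [-1.396, 0.491, 1.559, -0, 1.092, -0.106], TCP at [0.173, -0.601, 0.405] pointing down, gripper open.
Joint ranges: [-3.1, 3.1], [-0.84, 2.19], [0.05, 2.79], [-1.13, 4.28], [0.06, 2.93], [-2.69, 2.69]. Speed limits (rad/s): [2.22, 2.22, 2.79, 3.14, 3.14, 3.14].

## Interface

Orientations are given as a unit quaternion [w, x, y, z].
In Python, from workcell import manip, imaging, order gives the robot as it stands.
- The arm moves only by the tool send_rows, never from a script. Its argument "series" is a list that holds one entry, the list of rows, each a list of 5 numbers: the shift along the tool's x, y, z in mm, then the turn about the tool's z in degrees, then the finger opening in mm, from 0 to 85.4. In form: [[[x, y, z, spin, claw], ...]]. A call has 1 to 10 rows; each row is the pose to reach, as a shift and turn from the pose commanded when the call began, along the tool's axes at that moment; what a row does not reach only later rows make up. A row lasts 1/12 s, in which the tool goes at most 41.7 mm and 7.16 degrees, less where a joint would pass 70% of its speed; a pose out of reach is approached as far as the arm can. A call with a gripper value outside its range is refused whole. The fingers move at their own pace and stop on an object; the grip force is fixed at half the most. Time passes only in rows, so rows that repeat a pose let the fingers close. It gives the time, the measured TCP pose, the force and the opening at its end, in the units of the state.
- manip.read_state(): the state, without advancing time (a new reading comes with each control period).
- imaging.read_camera(name): name is "scene" or "top"; returns a dict with "img" (480x640x3 uint8, blue, green, red), "depth" (480x640 float32, m along the optical axis (not along the pixel's ray), 0 where there is no reading), "fx", "fy", "cx", "cy" (pixels), "T" (4x4, takes a point from camera to world coordinates). Camera axes: x right, y up, looking along -z (the intrinsics and any distortion apply to the point x, -y, -z); pixel columns grow to the right and rows downward; lengths in m; the calibration is good to about 2 mm. A picture is of the moment at which its call begins.
- order.job_done(): hands the job in, once; it reports no verdict.
The state is a dict: "clock": time; "q": joint angles; "qvel": joint speeds; "effort": joint torques, N m; "position": TCP position; "orientation": TCP orientation; "wrist_force": force on the tool from outside, world axes, zero at the start; "moment": the same for the moment, N m; "opening": finger opening in m.
Only numpy, scipy, OpenCV 4.12 (cv2) and the standard library are available. Lean on these libraries where they do the work, as an engineer would, in place of code of your own. Each camera call takes 0.05 s, during which the arm holds its last target.

## Task

First push the treat feeder's toggle fully over from the green dot to the red dot, so that it is off for refilling. Then heft the three identical tins one after another from left to right as the robot sees them, lifting each some 5 cm clear and putting it back upright on the mat, and find the heaviest. Finish holding that heaviest tin upright and still in the gripper, at least 12 cm clear of the console, with the other two standing on the mat and nothing else knocked over or pushed aside.

Things in the scene. Friction and masses are not known exactly. Their poses are not given: they have to be found in the camera images.
- toggle (a joint): the feeder's toggle lever, rad: 0 = on (leaning 0.45 rad from upright towards the green dot, the feeder's +y side), 0.9 = off (leaning as far towards the red dot, the feeder's -y side). Its weighted ball makes it drop over to whichever end is nearer and stay there once it is past upright; it needs about 0.5 N sideways at its tip.
- toggle_tip (a point): centre of the coral ball (26 mm across) at the end of the toggle's 10 mm thick steel rod, 70 mm from the hinge; its axes turn with the toggle
- toggle_hinge (a point): hinge point of the toggle, fixed in the feeder 50 mm above the console, on top of a grey block 44 mm (x) by 50 mm (y); the hinge runs along the feeder's x axis. Its axes are the feeder's.
- feeder: automatic treat feeder, fixed: white base 300 mm (x, from -60 to +240 mm) by 160 mm (y) by 30 mm high, with the toggle at its origin (on the console, under the toggle) and a charcoal canister with a shut hinged lid, 142 mm across and reaching 171 mm above the console, centred 160 mm along +x. Green dot 58 mm to +y of the origin, red dot 58 mm to -y.
- mat: teal silicone mat, fixed, 140 mm (x) by 420 mm (y), 3 mm thick; origin at the centre of its underside on the console; the row of tins runs along its y axis, about 135 mm apart
- tin_left_mid (a point): round closed tin, cream with a coral lid, 60 mm across and 100 mm high, upright on the mat; this point is its centre, 50 mm above its underside. Left of the row of three as the robot sees it (farthest to +y of the mat). The three look alike but weigh differently: between 0.14 and 0.65 kg, the heaviest at least 0.2 kg more than the next. Any of them may be the heaviest; only its weight in the hand tells. May be gripped across its diameter with 30 to 60 N.
- tin_middle_mid (a point): round closed tin, cream with a coral lid, 60 mm across and 100 mm high, upright on the mat; this point is its centre, 50 mm above its underside. Middle of the row of three as the robot sees it (the middle). The three look alike but weigh differently: between 0.14 and 0.65 kg, the heaviest at least 0.2 kg more than the next. Any of them may be the heaviest; only its weight in the hand tells. May be gripped across its diameter with 30 to 60 N.
- tin_right_mid (a point): round closed tin, cream with a coral lid, 60 mm across and 100 mm high, upright on the mat; this point is its centre, 50 mm above its underside. Right of the row of three as the robot sees it (farthest to -y of the mat). The three look alike but weigh differently: between 0.14 and 0.65 kg, the heaviest at least 0.2 kg more than the next. Any of them may be the heaviest; only its weight in the hand tells. May be gripped across its diameter with 30 to 60 N.
- cat: white ceramic cat figurine, loose bystander, 72 mm across, 117 mm high, origin under its centre; leave alone
- scoop: coral plastic scoop, loose bystander, lying, 220 mm long (its x), 80 mm wide, 28 mm high; leave alone
- dustpan: stainless steel dustpan, loose bystander, pan 150 (x) by 170 mm, 51 mm high, handle to its -x reaching 185 mm from the origin at the pan's centre; leave alone
Mind the look-alikes: they are no part of the job. What is shaped like the part that bears tin_right_mid but blue or turquoise is not meant.

How it is judged:
By the outcome, as a careful person would: the job done as asked, in the order asked, and still so for the second after the job is handed in, while the arm keeps its last pose, push and grip.
It also fails if it takes over 72 s, if anything falls off the work surface, if the arm or the gripper's body presses on something with over 40 N, if the wrist force passes 120 N, or if a joint passes its speed limit or range.

## Working session

There is one attempt and no reset: what is moved stays moved. The work goes in short steps, Python scripts to look and compute and a tool call to move; the robot and the scene stay as the last step left them, time stands still between calls to the robot, and variables do not carry over. Pictures are saved under pics/ and viewed, and the job is handed in when it is done.

Besides the shell and the picture viewer there is one more tool, called after "Call:" by a JSON object that holds its "method" and its "body", one argument or row to a line. send_rows: Moves the arm, as the interface text tells. Its arguments: {"type":"object","properties":{"series":{"type":"array","items":{"type":"array","items":{"type":"array","items":{"type":"number"}}}}},"required":["series"]}

```bash
ls; mkdir -p pics; python3 - <<'E'
from workcell import manip, imaging, order
import cv2,numpy as np
print(manip.read_state(), manip.hold_point_z)
for n in("scene","top"):
    d=imaging.read_camera(n); cv2.imwrite(f"pics/{n}0.png",d["img"]); np.savez(f"{n}0.npz",**d)
    print(n,d["fx"],d["fy"],d["cx"],d["cy"],d["T"],[k for k in d])
E
```

```text
pics
{'clock': 0.0, 'q': array([-1.39561454e+00,  4.91578317e-01,  1.55948084e+00,  2.92574527e-06,
        1.09172330e+00, -1.05640629e-01]), 'qvel': array([-0.00090179, -0.00084823,  0.00037962,  0.0007206 ,  0.00166412,
       -0.00100576]), 'effort': array([-1.24672853e-03, -6.18457317e+01, -2.61598974e+01, -9.51516131e-05,
        4.08412860e-03,  2.32157350e-05]), 'position': array([ 0.17320672, -0.60047775,  0.40410516]), 'orientation': array([-5.94585018e-04,  9.90158450e-01,  1.39949595e-01, -1.93838316e-05]), 'wrist_force': array([-1.00926958, -0.30746644,  0.31537071]), 'moment': array([-0.03373318, -0.00087621, -0.01700314]), 'opening': 0.08548591647186358} 0.1547
scene 447.8403703862327 447.8403703862327 317.46315980076616 240.44063347680884 [[ 0.3368014  -0.6738647   0.65762541  1.31517523]
 [ 0.94151025  0.24926036 -0.22677683 -0.3554982 ]
 [-0.01110304  0.69553982  0.71840176  0.89052337]
 [ 0.          0.          0.          1.        ]] ['img', 'depth', 'fx', 'fy', 'cx', 'cy', 'T']
top 544.3314653751504 544.3314653751504 320.35321973348954 237.62142544636527 [[-0.01544857  0.99412093 -0.10716775  0.41864776]
 [-0.9998613  -0.01469233  0.00784264 -0.10172245]
 [ 0.00622199  0.10727405  0.99421002  1.67533958]
 [ 0.          0.          0.          1.        ]] ['img', 'depth', 'fx', 'fy', 'cx', 'cy', 'T']
```

View pics/scene0.png

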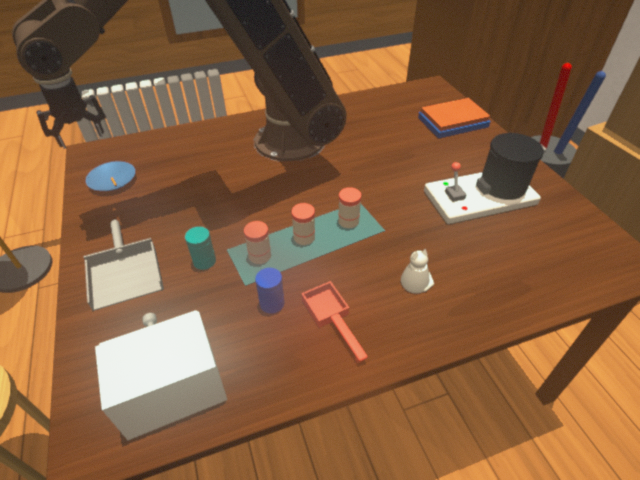

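View pics/top0.png

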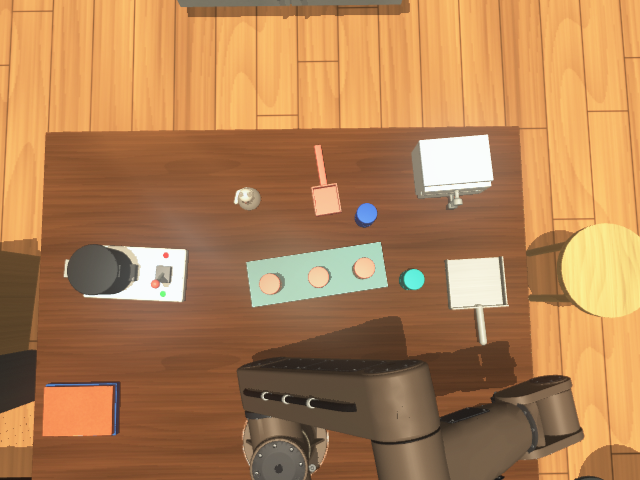

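Scene picture: tins with cream bodies and coral lids at (257,243), (304,224) and (349,208). The teal (201,248) and blue (270,290) tins are look-alikes. In the top view the tins are at (270,284), (318,277) and (365,268), with the look-alikes at (413,279) and (367,215). The toggle ball is at (156,284), the green dot at (163,294) and the red dot at (166,255). Other coral things are the scoop (326,200) and the book (78,411).

```bash
cat > h.py <<'E'
import cv2,numpy as np
from scipy.spatial.transform import Rotation as R
def w(d,m):
    v,u=np.nonzero(m&(d["depth"]>0)); z=d["depth"][v,u]
    P=np.c_[(u-d["cx"])/d["fx"]*z,-(v-d["cy"])/d["fy"]*z,-z]
    return P@d["T"][:3,:3].T+d["T"][:3,3],u,v
E
python3 - <<'E'
from h import *
d=dict(np.load("top0.npz")); s=dict(np.load("scene0.npz"))
full=np.ones((480,640),bool)
for nm,D in(("top",d),("scene",s)):
    P,u,v=w(D,full); hsv=cv2.cvtColor(D["img"],cv2.COLOR_BGR2HSV)[v,u]
    def box(n,boxes,zlo,zhi):
        a,b,c,e=boxes
        k=(u>=a)&(u<=b)&(v>=c)&(v<=e)&(P[:,2]>zlo)&(P[:,2]<zhi)
        Q=P[k]
        if len(Q)<3: print(nm,n,"few");return
        c,_r=cv2.minEnclosingCircle((Q[:,:2]*1000).astype(np.float32))
        print(nm,n,len(Q),"mean",Q.mean(0).round(4),"circ",np.round(c,1),round(_r,1),"max",Q.max(0).round(3),"min",Q.min(0).round(3))
    if nm=="top":
        for n,x,y in(("L",270,284),("M",318,277),("R",365,268),("teal",413,279),("blue",367,215),("cat",248,199)): box(n,(x-22,x+22,y-22,y+22),.095,.125)
        box("can",(60,140,235,300),.15,.19)
        box("base",(60,200,235,310),.022,.036)
        box("mat",(240,395,240,310),.0015,.006)
    # coral ball, dots
    if nm=="top": reg=(u>135)&(u<190)&(v>245)&(v<305)
    else: reg=(u>430)&(u<480)&(v>155)&(v<215)
    red=((hsv[:,0]<8)|(hsv[:,0]>172))&(hsv[:,1]>130)&reg
    gr=(hsv[:,0]>45)&(hsv[:,0]<75)&(hsv[:,1]>130)&reg
    for n,k in(("redlow",red&(P[:,2]<.045)),("ball",red&(P[:,2]>.07)),("green",gr)):
        print(nm,n,k.sum(),P[k].mean(0).round(4),P[k].max(0).round(3),P[k].min(0).round(3))
    if nm=="top":
      k=(u>60)&(u<200)&(v>235)&(v<310)&(abs(P[:,2]-.03)<.006)
      print("base rect",cv2.minAreaRect((P[k][:,:2]*1000).astype(np.float32)))
    k=(hsv[:,0]>72)&(hsv[:,0]<95)&(hsv[:,1]>50)&(P[:,2]<.012)&(abs(P[:,0]-.4)<.3)&(P[:,1]>-.25)&(P[:,1]<.2)
    print("mat rect",cv2.minAreaRect((P[k][:,:2]*1000).astype(np.float32)))
im=np.hstack([cv2.resize(d["img"][235:310,60:200],None,fx=4,fy=4),]); cv2.imwrite("pics/c1.png",im)
im=cv2.resize(s["img"][140:280,190:390],None,fx=4,fy=4); cv2.imwrite("pics/c2.png",im)
im=cv2.resize(s["img"][130:230,420:550],None,fx=5,fy=5); cv2.imwrite("pics/c3.png",im)
E
```

```text
top L 348 mean [0.458  0.0349 0.103 ] circ [457.7  34.8] 30.6 max [0.488 0.065 0.112] min [0.428 0.005 0.095]
top M 347 mean [ 0.4752 -0.106   0.1037] circ [ 475.2 -106.1] 30.4 max [ 0.503 -0.077  0.112] min [ 0.445 -0.135  0.095]
top R 346 mean [ 0.4995 -0.2392  0.1038] circ [ 499.5 -239.5] 30.2 max [ 0.53  -0.21   0.113] min [ 0.469 -0.269  0.095]
top teal 328 mean [ 0.4645 -0.3822  0.1013] circ [ 464.3 -382.4] 30.6 max [ 0.493 -0.353  0.112] min [ 0.435 -0.413  0.095]
top blue 312 mean [ 0.6591 -0.2509  0.1014] circ [ 659.5 -250.8] 30.5 max [ 0.689 -0.222  0.112] min [ 0.629 -0.279  0.095]
top cat 118 mean [0.718  0.1045 0.1042] circ [717.  104.6] 19.5 max [0.736 0.123 0.122] min [0.699 0.086 0.095]
top can 2196 mean [0.5025 0.5157 0.1706] circ [500.2 521. ] 80.3 max [0.573 0.6   0.183] min [0.434 0.441 0.15 ]
top base 2579 mean [0.4933 0.3936 0.0298] circ [497.7 445.4] 165.4 max [0.584 0.597 0.036] min [0.411 0.293 0.022]
top mat 3795 mean [ 0.4841 -0.1048  0.0037] circ [ 488.5 -104.8] 260.7 max [0.595 0.133 0.006] min [ 0.374 -0.346  0.002]
top redlow 19 [0.5499 0.3547 0.032 ] [0.556 0.36  0.04 ] [0.544 0.348 0.022]
top ball 28 [0.4611 0.3564 0.1216] [0.472 0.37  0.131] [0.452 0.349 0.113]
top green 16 [0.4343 0.3626 0.032 ] [0.439 0.37  0.037] [0.43  0.357 0.027]
base rect ((498.2427673339844, 443.8731384277344), (296.19537353515625, 159.4659423828125), 86.30946350097656)
mat rect ((570.6277465820312, -242.69485473632812), (0.0, 0.0), 0.0)
scene redlow 14 [0.5349 0.3616 0.0287] [0.557 0.472 0.034] [ 0.316  0.346 -0.   ]
scene ball 47 [0.468  0.3547 0.1177] [0.477 0.373 0.127] [0.455 0.347 0.107]
scene green 9 [0.4362 0.361  0.0311] [0.441 0.367 0.034] [0.429 0.355 0.03 ]
mat rect ((481.06781005859375, -38.228302001953125), (136.74073791503906, 288.1289978027344), 7.910277843475342)
```

View pics/c2.png

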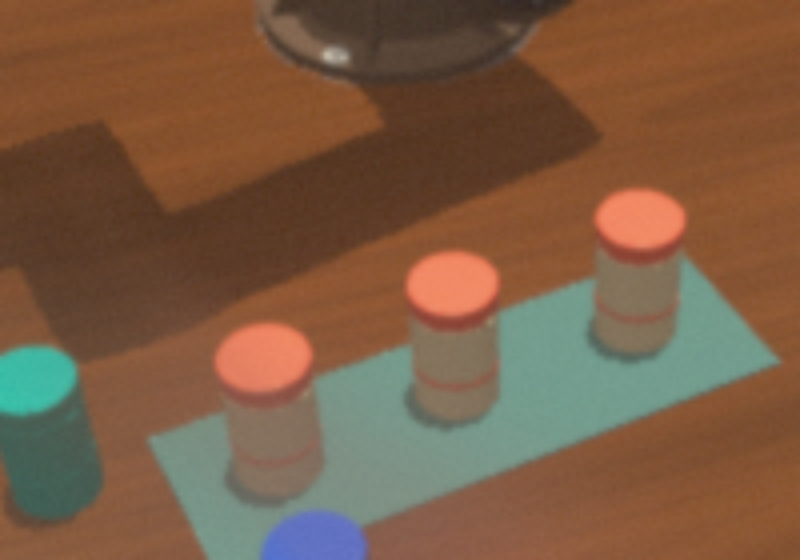

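View pics/c3.png

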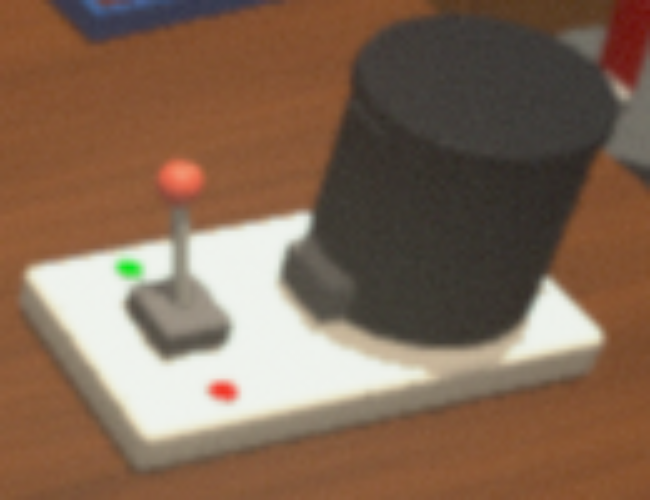

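View pics/c1.png

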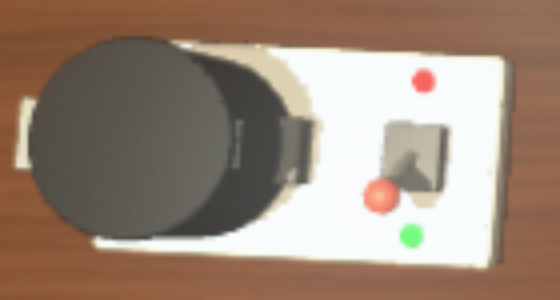

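The crops confirm the choice. The three cream tins with coral lids stand on the mat, and the toggle ball leans to the green dot. The feeder's origin is about (0.4925, 0.359), with its +y pointing roughly to world -x. I'll push towards world +x with the fingers shut.

```bash
cat >> h.py <<'E'
def st():
    from workcell import manip
    return manip.read_state()
def show(*targets):
    """world TCP targets -> tool frame shift mm"""
    s=st(); q=s["orientation"]; r=R.from_quat([q[1],q[2],q[3],q[0]])
    M=r.as_matrix()
    print("t",round(s["clock"],2),"pos",s["position"].round(4),"yaw x",round(np.degrees(np.arctan2(M[1,0],M[0,0])),2),"z",M[:,2].round(4),"F",s["wrist_force"].round(2),"op",round(s["opening"],4),"q",s["q"].round(2))
    for t in targets: print(t,"->",(r.inv().apply(np.array(t)-s["position"])*1000).round(1))
E
python3 - <<'E'
from h import *
show((.47,-.3,.40),(.47,0,.40),(.40,.364,.40))
E
```

```text
t 0.1 pos [ 0.1732 -0.6005  0.4042] yaw x 16.09 z [-2.e-04  9.e-04 -1.e+00] F [0.63 0.22 0.15] op 0.0851 q [-1.4   0.49  1.56  0.    1.09 -0.11]
(0.47, -0.3, 0.4) -> [ 368.4 -206.5    4.4]
(0.47, 0, 0.4) -> [ 451.6 -494.7    4.7]
(0.4, 0.364, 0.4) -> [ 485.2 -863.9    5.1]
```

Call:
{"method": "send_rows", "body": {
  "series": [
    [[30,-17,0,2,60],[66,-37,0,4,40],[102,-57,0,6,20],[138,-77,0,8,0],[174,-97,0,10,0],[210,-117,0,12,0],[246,-137,0,14,0],[282,-157,0,16,0],[318,-177,0,18,0],[354,-197,0,20,0]]
  ]
}}

```text
clock: 0.93
position: [0.4598, -0.3114, 0.4046]
orientation: [-0.0, 0.999, -0.035, -0.0]
wrist_force: [1.0, -2.4, -0.3]
opening: -0.0
```

```bash
python3 - <<'E'
from h import *
show((.47,0,.40),(.40,.364,.40))
E
```

```text
t 0.93 pos [ 0.4598 -0.3114  0.4046] yaw x -4.02 z [-3.e-04  1.e-04 -1.e+00] F [ 0.98 -2.37 -0.34] op -0.0 q [-0.71  0.39  1.73 -0.    1.02  0.93]
(0.47, 0, 0.4) -> [ -11.7 -311.4    4.6]
(0.4, 0.364, 0.4) -> [-107.  -669.6    4.7]
```

Call:
{"method": "send_rows", "body": {
  "series": [
    [[0,-35,0,0,0],[0,-73,0,0,0],[0,-111,0,0,0],[0,-149,0,0,0],[0,-187,0,0,0],[0,-225,0,0,0],[0,-263,0,0,0],[0,-301,0,0,0],[0,-339,0,0,0],[-3,-377,0,0,0]]
  ]
}}

```text
clock: 1.77
position: [0.4814, 0.065, 0.4046]
orientation: [0.0, 0.999, -0.034, 0.0]
wrist_force: [0.1, -0.0, 0.6]
opening: -0.0001
```

```bash
python3 - <<'E'
from h import *
show((.405,.364,.40),(.405,.364,.268))
E
```

```text
t 1.77 pos [0.4814 0.065  0.4046] yaw x -3.92 z [ 0.e+00 -1.e-04 -1.e+00] F [ 0.06 -0.03  0.58] op -0.0001 q [-0.    0.29  1.89 -0.    0.96  1.64]
(0.405, 0.364, 0.4) -> [ -96.7 -293.     4.6]
(0.405, 0.364, 0.268) -> [ -96.7 -293.1  136.6]
```

Call:
{"method": "send_rows", "body": {
  "series": [
    [[-12,-35,0,0,0],[-24,-72,0,0,0],[-36,-109,0,0,0],[-48,-146,0,0,0],[-60,-183,0,0,0],[-72,-220,0,0,0],[-84,-256,10,0,0],[-97,-286,30,0,0],[-97,-293,50,0,0],[-97,-293,70,0,0]]
  ]
}}

```text
clock: 2.6
position: [0.4037, 0.3643, 0.3336]
orientation: [-0.0, 0.999, -0.033, 0.0]
wrist_force: [-0.5, -1.0, -0.4]
opening: 0.0001
```

```bash
python3 - <<'E'
from h import *
show((.405,.364,.268),(.51,.357,.268))
E
```

```text
t 2.6 pos [0.4037 0.3643 0.3336] yaw x -3.73 z [ 3.e-04  3.e-04 -1.e+00] F [-0.47 -0.97 -0.36] op 0.0001 q [0.61 0.46 1.84 0.   0.84 2.25]
(0.405, 0.364, 0.268) -> [ 1.3  0.2 65.6]
(0.51, 0.357, 0.268) -> [106.5   0.4  65.6]
```

Call:
{"method": "send_rows", "body": {
  "series": [
    [[0,0,22,0,0],[0,0,44,0,0],[0,0,66,0,0],[0,0,66,0,0]]
  ]
}}

```text
clock: 2.93
position: [0.4041, 0.3617, 0.2651]
orientation: [0.002, 0.999, -0.034, -0.002]
wrist_force: [0.5, 0.6, -0.1]
opening: 0.0001
```

```bash
python3 - <<'E'
from h import *
from workcell import imaging
show((.405,.364,.268),(.51,.357,.268))
d=imaging.read_camera("scene");cv2.imwrite("pics/p1.png",cv2.resize(d["img"][90:230,380:560],None,fx=4,fy=4))
E
```

```text
t 2.93 pos [0.4041 0.3617 0.2651] yaw x -3.91 z [-0.005  -0.0036 -1.    ] F [ 0.51  0.6  -0.12] op 0.0001 q [ 0.61  0.56  1.9  -0.    0.69  2.25]
(0.405, 0.364, 0.268) -> [ 0.7 -2.3 -2.9]
(0.51, 0.357, 0.268) -> [106.   -2.5  -3.4]
```

View pics/p1.png

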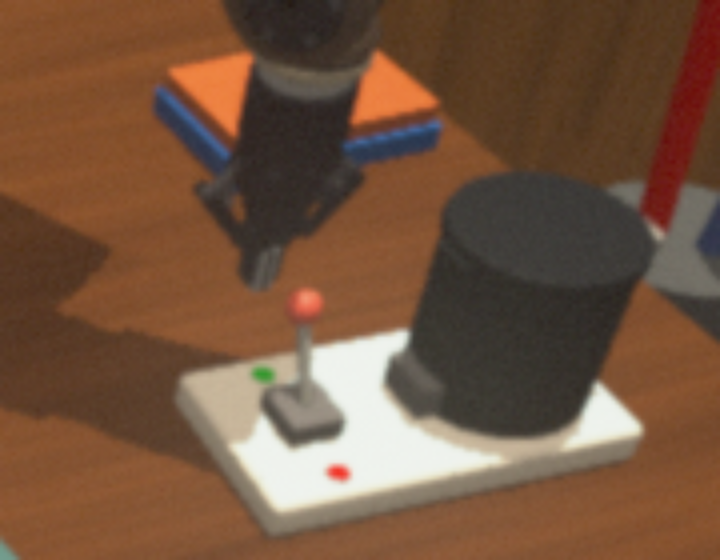

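The shut fingertips are at crop pixel (262,280), just behind the ball at (306,305) on the green side. Now the push.

Call:
{"method": "send_rows", "body": {
  "series": [
    [[12,0,0,0,0],[24,0,0,0,0],[33,0,0,0,0],[42,0,0,0,0],[51,0,0,0,0],[60,0,0,0,0],[69,0,0,0,0],[78,0,0,0,0],[87,0,0,0,0],[92,0,0,0,0]]
  ]
}}

```text
clock: 3.82
position: [0.4977, 0.3557, 0.2686]
orientation: [-0.0, 0.999, -0.034, 0.0]
wrist_force: [0.4, -0.8, 0.4]
opening: -0.0001
```

```bash
python3 - <<'E'
from h import *
from workcell import imaging
show((.405,.364,.268))
d=imaging.read_camera("scene");cv2.imwrite("pics/p2.png",cv2.resize(d["img"][90:230,380:560],None,fx=4,fy=4))
E
```

```text
t 3.82 pos [0.4977 0.3557 0.2686] yaw x -3.93 z [ 4.e-04  0.e+00 -1.e+00] F [ 0.36 -0.82  0.45] op -0.0001 q [ 0.51  0.63  1.72 -0.    0.79  2.15]
(0.405, 0.364, 0.268) -> [-93.1  -1.9   0.5]
```

View pics/p2.png

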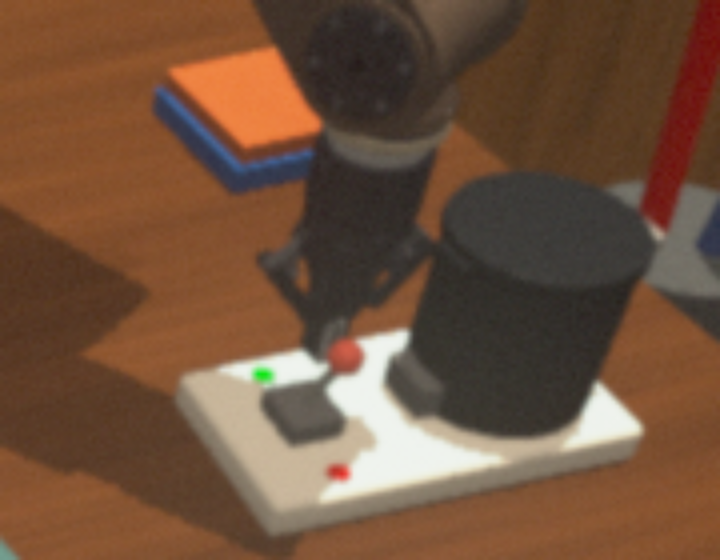

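```bash
cat >> h.py <<'E'
def ball(d,reg):
    P,u,v=w(d,np.ones((480,640),bool)); hsv=cv2.cvtColor(d["img"],cv2.COLOR_BGR2HSV)[v,u]
    a,b,c,e=reg
    k=((hsv[:,0]<8)|(hsv[:,0]>172))&(hsv[:,1]>130)&(u>a)&(u<b)&(v>c)&(v<e)&(P[:,2]>.07)&(P[:,2]<.16)
    print("ball",k.sum(),P[k].mean(0).round(4),P[k].min(0).round(3),P[k].max(0).round(3))
    c=np.array([.523,.357,.113]); q=(c-d["T"][:3,3])@d["T"][:3,:3]; print("pred off px",d["cx"]-q[0]/q[2]*d["fx"],d["cy"]+q[1]/q[2]*d["fy"], "obs",u[k].mean(),v[k].mean())
E
python3 - <<'E'
from h import *
from workcell import imaging
ball(imaging.read_camera("scene"),(430,500,150,215))
E
```

```text
ball 50 [0.5266 0.3505 0.1196] [0.504 0.343 0.11 ] [0.536 0.368 0.128]
pred off px 466.36412787693763 178.87491179588739 obs 465.58 178.24
```

Call:
{"method": "send_rows", "body": {
  "series": [
    [[-25,0,0,0,0],[-55,0,0,0,0],[-60,0,-35,0,20],[-60,0,-75,0,60],[-55,30,-110,0,85],[-50,65,-130,0,85],[-48,100,-130,0,85],[-46,138,-130,0,85],[-46,176,-130,0,85],[-46,214,-130,0,85]]
  ]
}}

```text
clock: 4.75
position: [0.435, 0.1441, 0.3989]
orientation: [0.0, 0.999, -0.034, 0.0]
wrist_force: [2.0, 0.5, 0.3]
opening: 0.0847
```

```bash
python3 - <<'E'
from h import *
from workcell import imaging
d=imaging.read_camera("scene")
ball(d,(430,500,150,215))
cv2.imwrite("pics/p3.png",cv2.resize(d["img"][90:230,380:560],None,fx=4,fy=4))
show((.4577,.0348,.35),(.4577,.0348,.22))
E
```

```text
ball 38 [0.5282 0.3497 0.119 ] [0.515 0.343 0.111] [0.535 0.359 0.126]
pred off px 466.36412787693763 178.87491179588739 obs 465.63157894736844 178.81578947368422
t 4.8 pos [0.4347 0.1398 0.3987] yaw x -3.97 z [-9.0e-04 -1.6e-03 -1.0e+00] F [ 1.94 -0.41  0.77] op 0.0849 q [ 0.17  0.26  1.96 -0.    0.92  1.81]
(0.4577, 0.0348, 0.35) -> [ 30.3 103.1  48.8]
(0.4577, 0.0348, 0.22) -> [ 30.4 102.9 178.8]
```

View pics/p3.png

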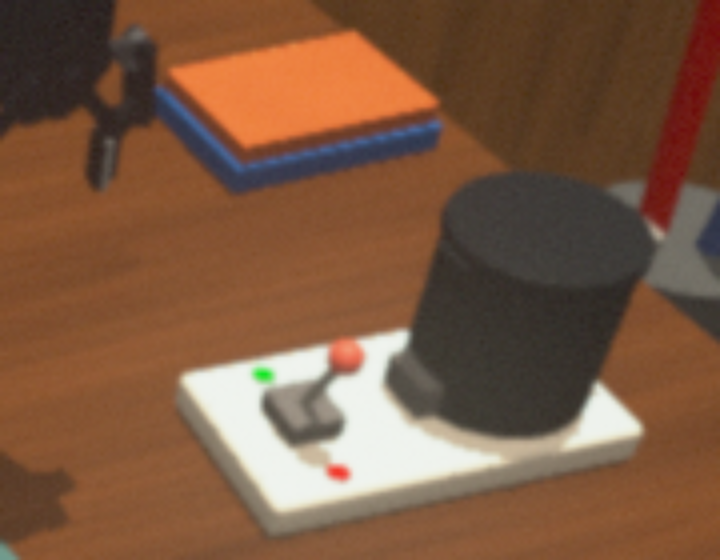

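The toggle stays off: the ball at crop (347,355) is within a pixel of the predicted off position. Next, the left tin.

Call:
{"method": "send_rows", "body": {
  "series": [
    [[10,25,0,0,85],[20,60,10,0,85],[30,90,30,0,85],[30,103,49,0,85],[30,103,49,0,85]]
  ]
}}

```text
clock: 5.22
position: [0.4583, 0.0387, 0.3471]
orientation: [0.0, 0.999, -0.036, -0.002]
wrist_force: [0.4, 0.2, -0.3]
opening: 0.0852
```

```bash
python3 - <<'E'
from h import *
show((.4577,.0348,.24),(.4577,.0348,.22))
E
```

```text
t 5.22 pos [0.4583 0.0387 0.3471] yaw x -4.07 z [-0.0045 -0.     -1.    ] F [ 0.41  0.24 -0.3 ] op 0.0852 q [-0.06  0.34  2.02 -0.    0.79  1.58]
(0.4577, 0.0348, 0.24) -> [1.000e-01 3.900e+00 1.071e+02]
(0.4577, 0.0348, 0.22) -> [  0.2   3.9 127.1]
```

Call:
{"method": "send_rows", "body": {
  "series": [
    [[0,4,25,0,85],[0,4,60,0,85],[0,4,90,0,85],[0,4,115,0,85],[0,4,127,0,85],[0,4,127,0,85],[0,4,127,0,85]]
  ]
}}

```text
clock: 5.8
position: [0.4587, 0.0374, 0.223]
orientation: [0.0, 0.999, -0.034, -0.0]
wrist_force: [0.2, -0.1, 0.8]
opening: 0.0847
```

```bash
python3 - <<'E'
from h import *
from workcell import imaging
d=imaging.read_camera("scene")
cv2.imwrite("pics/p4.png",cv2.resize(d["img"][100:260,260:460],None,fx=4,fy=4))
show((.4577,.0348,.22))
E
```

```text
t 5.85 pos [0.4589 0.0373 0.2235] yaw x -3.87 z [ 6.e-04 -1.e-04 -1.e+00] F [-0.04  0.36 -0.06] op 0.0852 q [-0.06  0.56  2.12 -0.    0.46  1.58]
(0.4577, 0.0348, 0.22) -> [-1.   2.5  3.5]
```

View pics/p4.png

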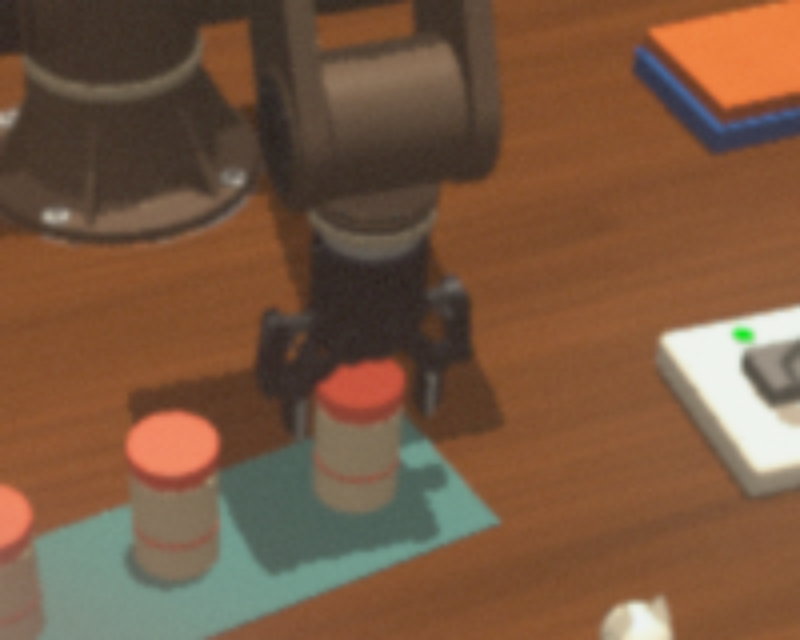

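The tin sits between the open fingers. I'll centre the gripper 2.5 mm over and close it.

Call:
{"method": "send_rows", "body": {
  "series": [
    [[-1,2.5,0,0,85],[-1,2.5,0,0,70],[-1,2.5,0,0,60],[-1,2.5,0,0,50],[-1,2.5,0,0,50],[-1,2.5,0,0,50],[-1,2.5,0,0,50]]
  ]
}}

```text
clock: 6.43
position: [0.4575, 0.0343, 0.2237]
orientation: [0.0, 0.999, -0.034, 0.001]
wrist_force: [-1.5, 1.1, 12.2]
opening: 0.0591
```

```bash
python3 - <<'E'
from h import *
show((.4577,.0348,.22))
print(st()["moment"],st()["effort"])
E
```

```text
t 6.43 pos [0.4575 0.0343 0.2237] yaw x -3.92 z [ 1.7e-03 -2.0e-04 -1.0e+00] F [-1.47  1.06 12.16] op 0.0591 q [-0.07  0.56  2.13 -0.    0.45  1.57]
(0.4577, 0.0348, 0.22) -> [ 0.1 -0.5  3.7]
[ 0.01858297  0.2504538  -0.01681438] [-7.51463436e-01 -4.58818746e+01 -1.01945928e+01 -7.57584209e-02
 -4.39977385e-01 -2.65628484e-02]
```

Call:
{"method": "send_rows", "body": {
  "series": [
    [[0,0,-4,0,50],[0,0,-12,0,50],[0,0,-22,0,50],[0,0,-32,0,50],[0,0,-42,0,50],[0,0,-50,0,50],[0,0,-54,0,50],[0,0,-55,0,50],[0,0,-55,0,50],[0,0,-55,0,50]]
  ]
}}

```text
clock: 7.27
position: [0.4574, 0.0342, 0.2774]
orientation: [0.0, 0.999, -0.034, -0.0]
wrist_force: [-0.4, 0.4, -1.7]
opening: 0.059
```

Call:
{"method": "send_rows", "body": {
  "series": [
    [[0,0,0,0,50],[0,0,0,0,50],[0,0,0,0,50],[0,0,0,0,50]]
  ]
}}

```text
clock: 7.6
position: [0.4575, 0.0343, 0.2774]
orientation: [0.0, 0.999, -0.034, -0.0]
wrist_force: [-0.1, -0.1, -1.8]
opening: 0.0594
```

```bash
cat > heft.py <<'E'
from h import *
from workcell import imaging
import sys
F=[];E=[]
for i in range(6):
    s=st();F.append(s["wrist_force"]);E.append(s["effort"])
    d=imaging.read_camera("scene")
F=np.array(F);print("F mean",F.mean(0).round(2),"sd",F.std(0).round(2)); print("effort",np.mean(E,0).round(2))
cv2.imwrite(f"pics/{sys.argv[1]}.png",cv2.resize(d["img"][100:260,210:410],None,fx=4,fy=4)); show()
E
python3 heft.py h1
```

```text
F mean [ 0.27 -0.26 -1.78] sd [0.25 0.48 0.28]
effort [ -0.   -48.81 -15.13  -0.    -0.    -0.  ]
t 7.9 pos [0.4575 0.0343 0.2777] yaw x -3.91 z [-0.e+00 -1.e-04 -1.e+00] F [ 0.14 -0.4  -2.89] op 0.059 q [-0.07  0.46  2.09 -0.    0.6   1.57]
```

View pics/h1.png

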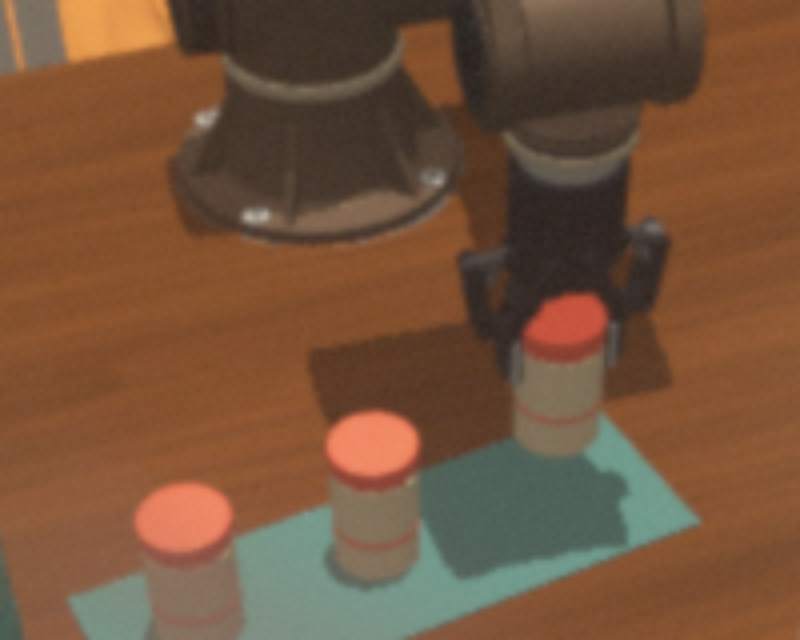

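Left tin: about 1.8 N (0.18 kg). It hangs upright above the mat, so I'll put it back.

Call:
{"method": "send_rows", "body": {
  "series": [
    [[0,0,6,0,50],[0,0,18,0,50],[0,0,30,0,50],[0,0,41,0,50],[0,0,48,0,50],[0,0,51,0,50],[0,0,53,0,50],[0,0,54,0,50],[0,0,54,0,50]]
  ]
}}

```text
clock: 8.65
position: [0.4575, 0.0343, 0.224]
orientation: [0.0, 0.999, -0.034, 0.0]
wrist_force: [1.0, 0.5, -1.7]
opening: 0.0591
```

Call:
{"method": "send_rows", "body": {
  "series": [
    [[0,0,0,0,62],[0,0,0,0,67],[0,0,0,0,74],[0,0,0,0,85],[0,0,0,0,85],[0,0,0,0,85]]
  ]
}}

```text
clock: 9.15
position: [0.4575, 0.0342, 0.2237]
orientation: [0.0, 0.999, -0.034, 0.0]
wrist_force: [0.2, 0.7, 1.0]
opening: 0.0849
```

```bash
python3 heft.py r1;  python3 - <<'E'
from h import *
show((.4752,-.106,.35))
E
```

```text
F mean [0.17 0.54 0.37] sd [0.31 0.54 0.45]
effort [  0.   -51.01 -10.78  -0.     0.    -0.  ]
t 9.45 pos [0.4575 0.0342 0.2237] yaw x -3.91 z [-0.e+00 -1.e-04 -1.e+00] F [-0.27  0.05 -0.14] op 0.085 q [-0.07  0.56  2.13 -0.    0.45  1.57]
t 9.45 pos [0.4575 0.0342 0.2237] yaw x -3.91 z [-0.e+00 -1.e-04 -1.e+00] F [-0.27  0.05 -0.14] op 0.085 q [-0.07  0.56  2.13 -0.    0.45  1.57]
(0.4752, -0.106, 0.35) -> [  27.3  138.7 -126.3]
```

View pics/r1.png

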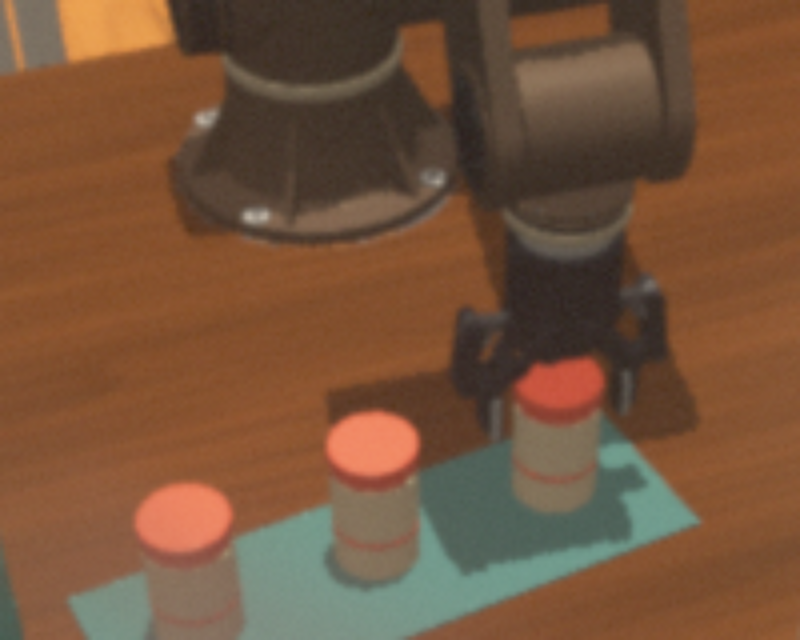

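The left tin stands upright at crop (557,430). Moving to the middle tin.

Call:
{"method": "send_rows", "body": {
  "series": [
    [[0,0,-15,0,85],[0,0,-45,0,85],[0,0,-80,0,85],[0,0,-110,0,85],[3,15,-126,0,85],[10,50,-126,0,85],[18,90,-126,0,85],[25,125,-126,0,85],[27,139,-126,0,85],[27,139,-126,0,85]]
  ]
}}

```text
clock: 10.28
position: [0.4751, -0.1089, 0.3496]
orientation: [0.0, 0.999, -0.036, 0.0]
wrist_force: [0.3, -0.2, 0.4]
opening: 0.0849
```

```bash
python3 - <<'E'
from h import *
show((.4752,-.106,.2235))
E
```

```text
t 10.28 pos [ 0.4751 -0.1089  0.3496] yaw x -4.1 z [ 4.e-04 -5.e-04 -1.e+00] F [ 0.31 -0.18  0.41] op 0.0849 q [-0.36  0.37  1.95 -0.    0.82  1.28]
(0.4752, -0.106, 0.2235) -> [ -0.2  -2.9 126.1]
```

Call:
{"method": "send_rows", "body": {
  "series": [
    [[0,0,25,0,85],[0,0,60,0,85],[0,0,90,0,85],[0,0,115,0,85],[0,0,126,0,85],[0,0,126,0,85],[0,0,126,0,85]]
  ]
}}

```text
clock: 10.87
position: [0.4749, -0.1056, 0.2235]
orientation: [-0.0, 0.999, -0.034, -0.001]
wrist_force: [-0.1, 0.0, 1.1]
opening: 0.085
```

```bash
python3 heft.py a2; python3 - <<'E'
from h import *
show((.4752,-.106,.2235))
E
```

```text
F mean [ 0.22 -0.23  0.25] sd [0.44 0.71 0.77]
effort [ 3.000e-02 -5.254e+01 -1.189e+01  0.000e+00 -3.000e-02  1.000e-02]
t 11.17 pos [ 0.475  -0.1062  0.2246] yaw x -3.91 z [ 1.5e-03 -6.0e-04 -1.0e+00] F [0.15 0.19 0.45] op 0.0846 q [-0.36  0.58  2.06 -0.    0.5   1.28]
t 11.17 pos [ 0.475  -0.1062  0.2246] yaw x -3.91 z [ 1.5e-03 -6.0e-04 -1.0e+00] F [0.15 0.19 0.45] op 0.0846 q [-0.36  0.58  2.06 -0.    0.5   1.28]
(0.4752, -0.106, 0.2235) -> [ 0.2 -0.2  1.1]
```

View pics/a2.png

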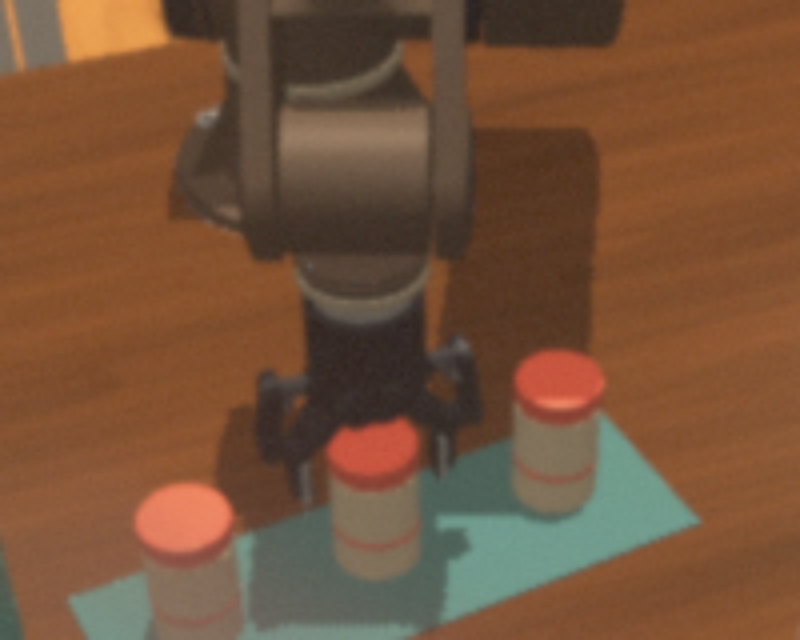

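The middle tin at crop (374,500) is centred between the fingers. Gripping and lifting it.

Call:
{"method": "send_rows", "body": {
  "series": [
    [[0,0,0,0,70],[0,0,0,0,60],[0,0,0,0,50],[0,0,0,0,50],[0,0,0,0,50],[0,0,0,0,50]]
  ]
}}

```text
clock: 11.67
position: [0.475, -0.1062, 0.2243]
orientation: [0.0, 0.999, -0.034, 0.0]
wrist_force: [-0.7, 1.9, 8.5]
opening: 0.059
```

Call:
{"method": "send_rows", "body": {
  "series": [
    [[0,0,-4,0,50],[0,0,-12,0,50],[0,0,-22,0,50],[0,0,-32,0,50],[0,0,-42,0,50],[0,0,-50,0,50],[0,0,-54,0,50],[0,0,-55,0,50],[0,0,-55,0,50],[0,0,-55,0,50]]
  ]
}}

```text
clock: 12.5
position: [0.4748, -0.1062, 0.2785]
orientation: [-0.0, 0.999, -0.034, -0.0]
wrist_force: [-0.2, 0.4, -2.1]
opening: 0.0588
```

Call:
{"method": "send_rows", "body": {
  "series": [
    [[0,0,0,0,50],[0,0,0,0,50],[0,0,0,0,50],[0,0,0,0,50]]
  ]
}}

```text
clock: 12.83
position: [0.4749, -0.1063, 0.2785]
orientation: [-0.0, 0.999, -0.034, -0.0]
wrist_force: [-0.0, -0.5, -1.5]
opening: 0.0588
```

```bash
python3 heft.py h2
```

```text
F mean [ 0.25 -0.22 -2.03] sd [0.21 0.44 0.49]
effort [ -0.   -51.99 -16.35   0.    -0.     0.  ]
t 13.13 pos [ 0.4749 -0.1063  0.2787] yaw x -3.91 z [ 0.e+00 -1.e-04 -1.e+00] F [-0.54 -0.71 -1.56] op 0.059 q [-0.36  0.48  2.02 -0.    0.64  1.28]
```

View pics/h2.png

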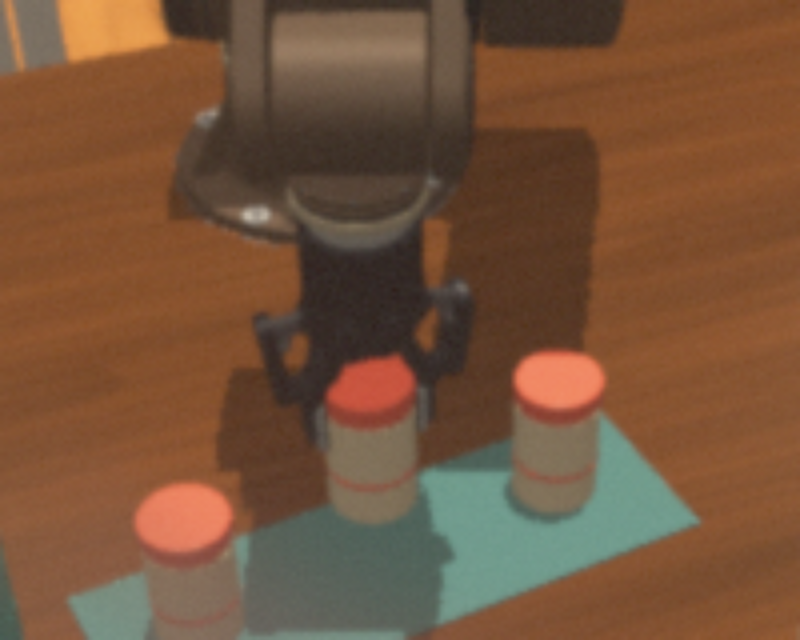

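Middle tin: about 2.0 N (0.21 kg), nearly the same as the left one. Putting it back.

Call:
{"method": "send_rows", "body": {
  "series": [
    [[0,0,6,0,50],[0,0,18,0,50],[0,0,30,0,50],[0,0,41,0,50],[0,0,48,0,50],[0,0,51,0,50],[0,0,53,0,50],[0,0,54,0,50],[0,0,54,0,50]]
  ]
}}

```text
clock: 13.88
position: [0.475, -0.1063, 0.2248]
orientation: [0.0, 0.999, -0.034, 0.0]
wrist_force: [-1.0, -0.3, -2.9]
opening: 0.0585
```

Call:
{"method": "send_rows", "body": {
  "series": [
    [[0,0,0,0,62],[0,0,0,0,67],[0,0,0,0,74],[0,0,0,0,85],[0,0,0,0,85],[0,0,0,0,85]]
  ]
}}

```text
clock: 14.38
position: [0.4749, -0.1063, 0.2248]
orientation: [0.0, 0.999, -0.034, 0.0]
wrist_force: [-0.0, -0.1, 0.9]
opening: 0.0852
```

```bash
python3 heft.py r2;  python3 - <<'E'
from h import *
show((.4995,-.2395,.35))
E
```

```text
F mean [ 0.2  -0.23  0.1 ] sd [0.16 0.24 0.51]
effort [  0.   -53.68 -12.18  -0.     0.     0.  ]
t 14.68 pos [ 0.4749 -0.1063  0.2247] yaw x -3.91 z [-0.e+00 -1.e-04 -1.e+00] F [ 0.48  0.36 -0.29] op 0.0851 q [-0.36  0.58  2.06 -0.    0.5   1.28]
t 14.68 pos [ 0.4749 -0.1063  0.2247] yaw x -3.91 z [-0.e+00 -1.e-04 -1.e+00] F [ 0.48  0.36 -0.29] op 0.0851 q [-0.36  0.58  2.06 -0.    0.5   1.28]
(0.4995, -0.2395, 0.35) -> [  33.6  131.2 -125.3]
```

View pics/r2.png

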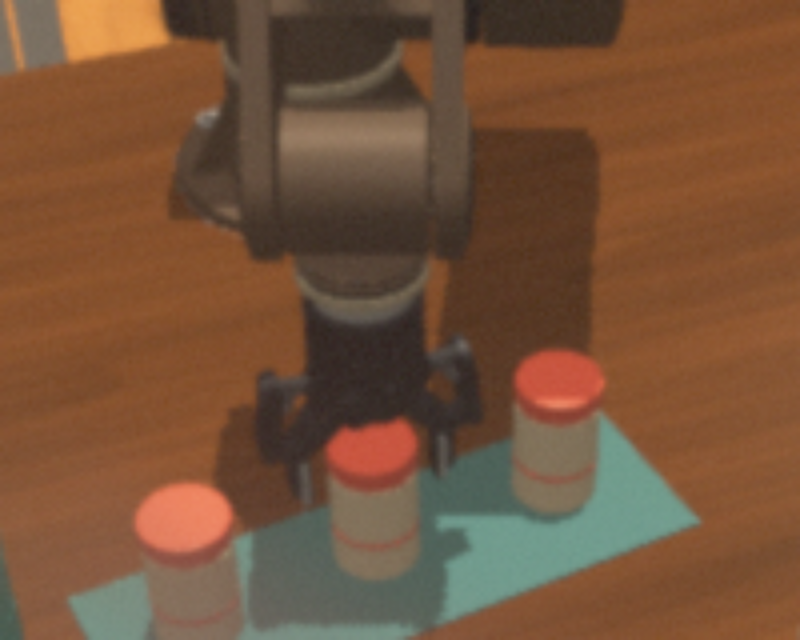

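The middle tin is back upright at crop (374,500). Moving to the right tin.

Call:
{"method": "send_rows", "body": {
  "series": [
    [[0,0,-15,0,85],[0,0,-45,0,85],[0,0,-80,0,85],[0,0,-110,0,85],[4,15,-125,0,85],[12,48,-125,0,85],[22,86,-125,0,85],[30,118,-125,0,85],[33.5,131,-125,0,85],[33.5,131,-125,0,85]]
  ]
}}

```text
clock: 15.52
position: [0.4996, -0.2416, 0.3493]
orientation: [0.0, 0.999, -0.036, 0.0]
wrist_force: [0.5, 0.7, -0.8]
opening: 0.0849
```

Call:
{"method": "send_rows", "body": {
  "series": [
    [[0,0,25,0,85],[0,0,60,0,85],[0,0,90,0,85],[0,0,115,0,85],[0,0,126,0,85],[0,0,126,0,85],[0,0,126,0,85]]
  ]
}}

```text
clock: 16.1
position: [0.4996, -0.2387, 0.2241]
orientation: [-0.0, 0.999, -0.034, -0.0]
wrist_force: [-0.4, 0.7, 0.7]
opening: 0.0849
```

```bash
sed -i 's/210:410/170:370/' heft.py; python3 heft.py a3; python3 - <<'E'
from h import *
show((.4995,-.2395,.2235))
E
```

```text
F mean [-0.28  0.13  0.37] sd [0.31 0.47 0.3 ]
effort [ 7.000e-02 -5.905e+01 -1.485e+01  0.000e+00 -2.000e-02  1.000e-02]
t 16.4 pos [ 0.4995 -0.2393  0.2248] yaw x -3.91 z [ 0.0015 -0.001  -1.    ] F [-0.09 -0.06 -0.02] op 0.0849 q [-0.57  0.64  1.89 -0.    0.61  1.07]
t 16.4 pos [ 0.4995 -0.2393  0.2248] yaw x -3.91 z [ 0.0015 -0.001  -1.    ] F [-0.09 -0.06 -0.02] op 0.0849 q [-0.57  0.64  1.89 -0.    0.61  1.07]
(0.4995, -0.2395, 0.2235) -> [0.  0.2 1.3]
```

View pics/a3.png

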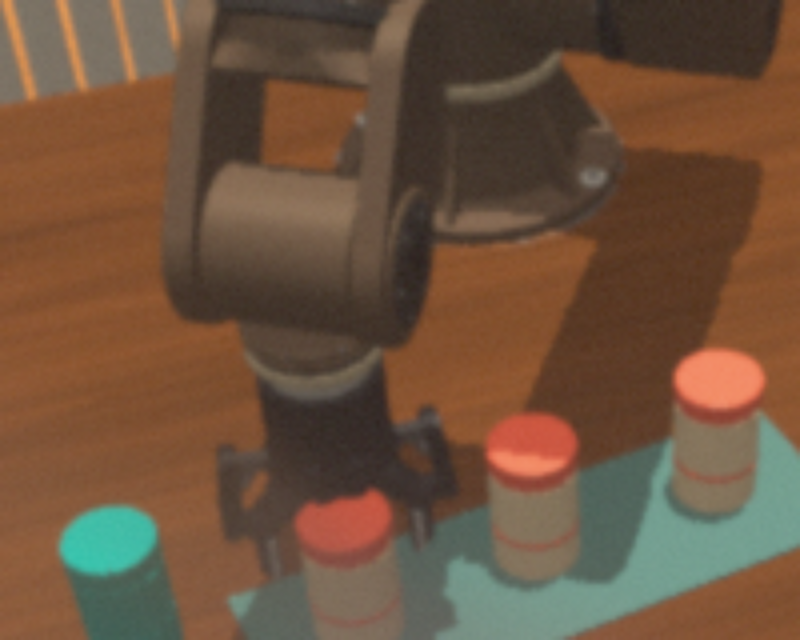

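The right tin at crop (345,560) is centred between the fingers, clear of the turquoise tin at (110,570).

Call:
{"method": "send_rows", "body": {
  "series": [
    [[0,0,0,0,70],[0,0,0,0,60],[0,0,0,0,50],[0,0,0,0,50],[0,0,0,0,50],[0,0,0,0,50]]
  ]
}}

```text
clock: 16.9
position: [0.4994, -0.2392, 0.2243]
orientation: [0.0, 0.999, -0.034, 0.0]
wrist_force: [-0.6, 1.8, 6.8]
opening: 0.0592
```

Call:
{"method": "send_rows", "body": {
  "series": [
    [[0,0,-4,0,50],[0,0,-12,0,50],[0,0,-22,0,50],[0,0,-32,0,50],[0,0,-42,0,50],[0,0,-50,0,50],[0,0,-54,0,50],[0,0,-55,0,50],[0,0,-55,0,50],[0,0,-55,0,50]]
  ]
}}

```text
clock: 17.73
position: [0.4993, -0.2392, 0.2784]
orientation: [-0.0, 0.999, -0.034, -0.0]
wrist_force: [0.1, -0.6, -4.8]
opening: 0.0591
```

Call:
{"method": "send_rows", "body": {
  "series": [
    [[0,0,0,0,50],[0,0,0,0,50],[0,0,0,0,50],[0,0,0,0,50]]
  ]
}}

```text
clock: 18.07
position: [0.4994, -0.2392, 0.2784]
orientation: [-0.0, 0.999, -0.034, -0.0]
wrist_force: [-0.0, 0.6, -5.2]
opening: 0.0589
```

```bash
python3 heft.py h3
```

```text
F mean [ 0.04 -0.1  -5.28] sd [0.25 0.32 0.16]
effort [ -0.   -61.08 -19.65   0.    -0.    -0.  ]
t 18.37 pos [ 0.4994 -0.2392  0.2787] yaw x -3.91 z [ 0.e+00 -1.e-04 -1.e+00] F [ 0.19  0.01 -5.81] op 0.0591 q [-0.57  0.55  1.86 -0.    0.73  1.07]
```

View pics/h3.png

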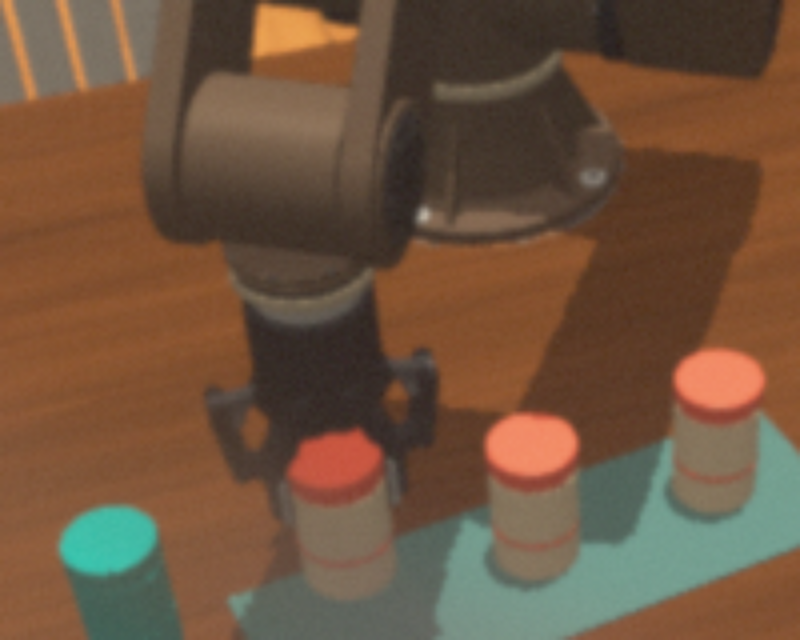

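Right tin: 5.3 N (0.54 kg), clearly the heaviest. The order asks for each tin to be put back, so I'll set it down, release it, then grip it again.

Call:
{"method": "send_rows", "body": {
  "series": [
    [[0,0,6,0,50],[0,0,18,0,50],[0,0,30,0,50],[0,0,41,0,50],[0,0,48,0,50],[0,0,51,0,50],[0,0,53,0,50],[0,0,54,0,50],[0,0,54,0,50]]
  ]
}}

```text
clock: 19.12
position: [0.4995, -0.2393, 0.2248]
orientation: [0.0, 0.999, -0.034, 0.0]
wrist_force: [0.2, 0.6, -6.5]
opening: 0.0589
```

Call:
{"method": "send_rows", "body": {
  "series": [
    [[0,0,0,0,62],[0,0,0,0,67],[0,0,0,0,74],[0,0,0,0,85],[0,0,0,0,85],[0,0,0,0,85],[0,0,0,0,85]]
  ]
}}

```text
clock: 19.7
position: [0.4994, -0.2392, 0.2248]
orientation: [0.0, 0.999, -0.034, 0.0]
wrist_force: [0.8, -0.2, 0.3]
opening: 0.085
```

```bash
python3 heft.py r3
```

```text
F mean [0.07 0.12 0.16] sd [0.53 0.45 0.34]
effort [  0.   -60.29 -15.21  -0.     0.    -0.  ]
t 20.0 pos [ 0.4994 -0.2393  0.2247] yaw x -3.91 z [-0.e+00 -1.e-04 -1.e+00] F [-0.37  0.85  0.66] op 0.085 q [-0.57  0.64  1.89 -0.    0.61  1.07]
```

View pics/r3.png

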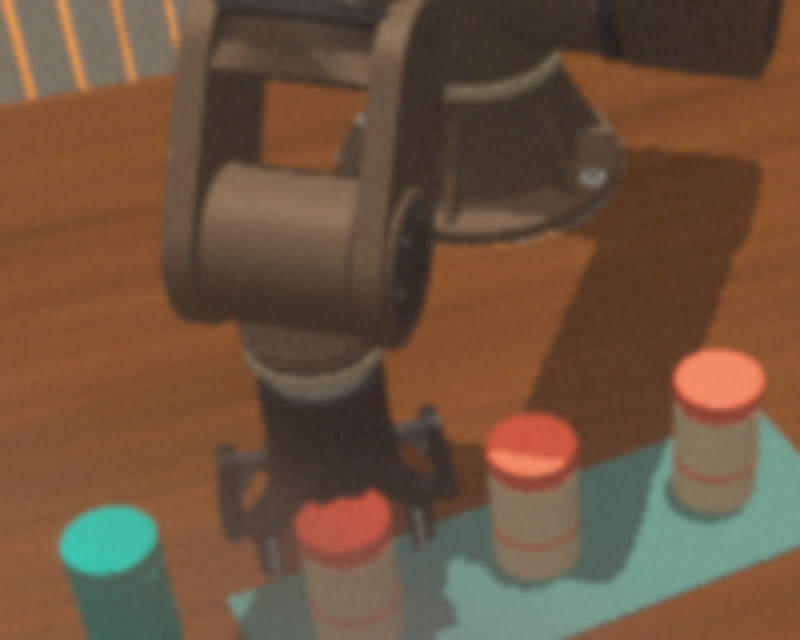

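The right tin is back upright and released. Regripping and lifting about 18 cm.

Call:
{"method": "send_rows", "body": {
  "series": [
    [[0,0,0,0,70],[0,0,0,0,60],[0,0,0,0,50],[0,0,0,0,50],[0,0,0,0,50],[0,0,0,0,50]]
  ]
}}

```text
clock: 20.5
position: [0.4994, -0.2392, 0.225]
orientation: [0.0, 0.999, -0.034, 0.0]
wrist_force: [-1.4, 1.2, 5.7]
opening: 0.0592
```

Call:
{"method": "send_rows", "body": {
  "series": [
    [[0,0,-4,0,50],[0,0,-12,0,50],[0,0,-24,0,50],[0,0,-38,0,50],[0,0,-52,0,50],[0,0,-66,0,50],[0,0,-80,0,50],[0,0,-92,0,50],[0,0,-98,0,50],[0,0,-100,0,50]]
  ]
}}

```text
clock: 21.33
position: [0.4993, -0.2392, 0.3258]
orientation: [0.0, 0.999, -0.034, 0.001]
wrist_force: [0.2, -0.4, -5.8]
opening: 0.0588
```

Call:
{"method": "send_rows", "body": {
  "series": [
    [[0,0,-4,0,50],[0,0,-14,0,50],[0,0,-28,0,50],[0,0,-42,0,50],[0,0,-56,0,50],[0,0,-68,0,50],[0,0,-76,0,50],[0,0,-79,0,50],[0,0,-80,0,50],[0,0,-80,0,50]]
  ]
}}

```text
clock: 22.17
position: [0.4993, -0.2392, 0.4043]
orientation: [-0.0, 0.999, -0.034, -0.0]
wrist_force: [-0.6, -0.1, -5.3]
opening: 0.059
```

Call:
{"method": "send_rows", "body": {
  "series": [
    [[0,0,0,0,50],[0,0,0,0,50],[0,0,0,0,50],[0,0,0,0,50],[0,0,0,0,50],[0,0,0,0,50]]
  ]
}}

```text
clock: 22.67
position: [0.4994, -0.2392, 0.4046]
orientation: [-0.0, 0.999, -0.034, -0.0]
wrist_force: [-0.4, -0.1, -4.9]
opening: 0.0587
```

```bash
python3 heft.py h4; python3 - <<'E'
from h import *
from workcell import imaging
d=imaging.read_camera("scene"); cv2.imwrite("pics/f1.png",d["img"]); ball(d,(430,500,150,215))
t=imaging.read_camera("top"); cv2.imwrite("pics/f2.png",t["img"])
P,u,v=w(d,np.ones((480,640),bool))
hsv=cv2.cvtColor(d["img"],cv2.COLOR_BGR2HSV)[v,u]
k=(abs(P[:,0]-.4995)<.045)&(abs(P[:,1]+.24)<.033)&(P[:,2]>.1)&(P[:,2]<.35)
print("held low z percentile",np.percentile(P[k][:,2],[0.5,2,5]))
E
```

```text
F mean [-0.12 -0.21 -5.56] sd [0.38 0.57 0.63]
effort [-0.000e+00 -5.656e+01 -2.662e+01  0.000e+00 -1.000e-02 -0.000e+00]
t 22.97 pos [ 0.4994 -0.2392  0.4047] yaw x -3.92 z [ 0.e+00 -1.e-04 -1.e+00] F [ 0.03  0.04 -5.93] op 0.059 q [-0.57  0.39  1.74 -0.    1.02  1.07]
ball 37 [0.5281 0.35   0.1189] [0.512 0.342 0.108] [0.536 0.359 0.127]
pred off px 466.36412787693763 178.87491179588739 obs 465.6756756756757 178.8108108108108
held low z percentile [0.18215662 0.18598116 0.19207656]
```

View pics/f1.png

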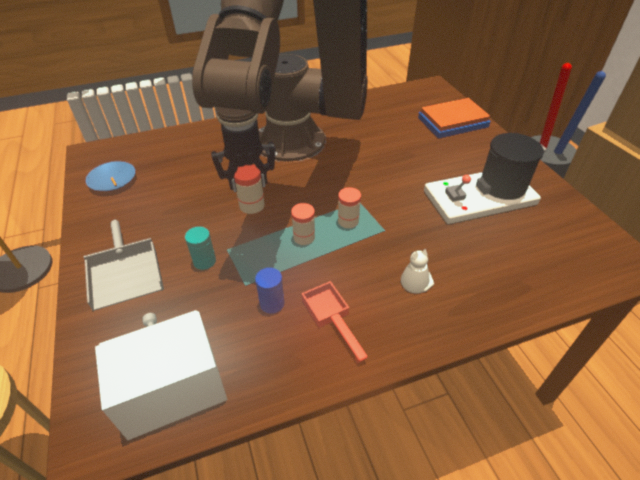

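View pics/f2.png

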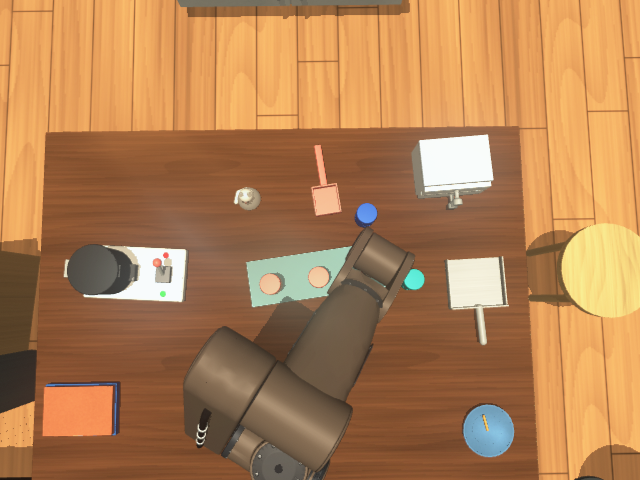

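The tin is held upright at (250,190) with its underside about 0.18 m up. The other two stand on the mat at (303,224) and (349,208). The toggle ball is at (466,179), on the red side, and nothing else has moved. Handing in.

```bash
python3 -c "
from workcell import order
print(order.job_done())"
```

```text
the job is handed in; nothing more can be done
None
```

The job is done and handed in at about 23 s of the 72 s allowed. It reported no verdict.

- **Toggle:** I pushed it from green to red with the fingers shut. In the last picture the ball was within 1 pixel of its predicted off position.
- **Hefting, left to right:** each tin was lifted about 5 cm, put back upright and released. By wrist force they weighed about 1.8 N, 2.0 N and 5.3 N (roughly 0.18, 0.21 and 0.54 kg). The left and middle tins are too close to rank against each other, but the right one is clearly the heaviest.
- **Final hold:** I gripped the right tin again and lifted it; the tool is vertical and still. Its underside is about 18 cm above the console.
- **Last checks:** the other two tins stand on the mat, and nothing else looks moved in either picture. No check failed or disagreed. Gripping pressed the tins onto the mat with up to about 12 N, well under the limits.

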